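# Nest the caddy in its bin

## Robot

A 6-joint arm with a two-finger parallel gripper is mounted at the origin on the work surface. World frame = base frame: x ahead of the robot, y to its left, z up, the work surface at z = 0. Lengths are in m, angles in rad, forces in N, time in s.
With the tool pointing down it reaches from about 0.3 to 0.775 m from the base axis. Payload 14.6 kg.
Tool frame: the origin (TCP) lies at the very end of the fingers, on their centre line; the grasp point (between the pads) lies 19 mm behind it; z points along the fingers, y is the line along which they close (so a half turn about z gives the same grasp; the last joint's range is limited). The gripper opens to 94 mm and grips with 3 to 60 N. Pads are 16 mm wide; open, the fingers measure 119 mm over their backs; the gripper's body (75 mm by 177 mm) begins 78 mm behind the grasp point.
Start: joints at [-1.402, 0.3, 1.521, -0, 1.321, -0.067], TCP at [0.128, -0.535, 0.205] pointing down, gripper open.
Joint ranges: [-3.03, 3.03], [-0.79, 2.21], [0.23, 2.52], [-1.04, 4.18], [0, 3.07], [-2.55, 2.55]. Speed limits (rad/s): [2.22, 2.22, 2.57, 3.14, 3.14, 3.14].

## Interface

Orientations are given as [roll, pitch, yaw] about the fixed x, y, z axes, in that order (R = Rz(yaw) Ry(pitch) Rx(roll)).
In Python, from station import ctrl, cams gives the robot as it stands. The module is installed in compiled form; this text tells all that it offers.
- The arm moves only by the tool arm_command, never from a script. Its argument "plan" is a list that holds one entry, the list of rows, each a list of 7 numbers: the shift along the tool's x, y, z in fractions of the full range, 1 being 800 mm, then the turn, a rotation vector about the tool's x, y, z in parts of the range, where 1.0 means pi rad, then the closure, from -1 (fully open) to 1 (shut). A call has 1 to 12 rows; each row is the pose to reach, as a shift and turn from the pose commanded when the call began, along the tool's axes at that moment; what a row does not reach only later rows make up. A row lasts 1/10 s, in which the tool goes at most 50 mm and 8.59 degrees, less where a joint would pass 70% of its speed; a pose out of reach is approached as far as the arm can. No shift or turn number may pass 1 either way. A call with a gripper value outside its range is refused whole. The fingers move at their own pace and stop on an object; "squeeze" is the grip in N (left out, the last holds). Time passes only in rows, so rows that repeat a pose let the fingers close. It gives the time, the measured TCP pose, the force, the opening and the grip force at its end, in the units of the state.
- ctrl.get_obs(): the state, without advancing time (a new reading comes with each control period).
- cams.camera(name): name is "scene" or "top" or "wrist"; returns (picture, depth): 384x512x3 uint8, blue, green, red; 384x512 float32, m along the optical axis (not along the pixel's ray), 0 where there is no reading.
- cams.camera_info(name): a dict with "fx", "fy", "cx", "cy" (pixels), "world_to_cam" (4x4, takes a point from world to camera coordinates). Camera axes: x right, y down, z forward; pixel columns grow to the right and rows downward; lengths in m; the calibration is good to about 2 mm. A picture is of the moment at which its call begins: read the wrist's pose just before it. camera_info takes no time and is no camera call; for the wrist camera it gives the pose at the moment of the call.
- ctrl.hand_in(): hands the job in; it is judged then, once.
The state is a dict: "time_s": time; "qpos": joint angles; "joint_vel": joint speeds; "tau": joint torques, N m; "ee_pos": TCP position; "eef_rot": TCP orientation; "force": force on the tool from outside, world axes, zero at the start; "moment": the same for the moment, N m; "grip_width": finger opening in m; "grip_force": force on a finger pad.
Only numpy, scipy, OpenCV 4.12 (cv2) and the standard library are available. Lean on these libraries where they do the work, as an engineer would, in place of code of your own. Each camera call takes 0.05 s, during which the arm holds its last target. There are 200 camera calls.

## Task

Put the wooden caddy away in the wooden bin: turn it half a turn, so that its ribs go down the bin's slots instead of stacking on the rim, press it past the spring rollers until it sits fully home and level, and let go. Feel your way in and finish with a firm push of about 15 N on the seated caddy, but never push it against the bin with more than about 25 N. Leave everything else on the counter where it stands.

Things in the scene. Friction and masses are not known exactly. Their poses are not given: they have to be found in the camera images.
- bin: The bin: open wooden box fixed to the counter, 210 (x) x 130 (y) x 105 mm tall, with steel foot plates reaching to x = +-125. Origin: centre of its underside, z up. Inside 182 x 102 mm; long walls 14 mm thick, from |y| 51 to 65. Two slots in each long wall, nearer its +x end (see bin_slot); a spring roller in each short end (see bin_roller).
- bin_front (a point): Point of the bin at x = +80, y = 0, z = 105 mm: on the side of the end its slots are nearer to, at rim height.
- bin_slot (a point): Bottom of one slot of the bin: x = +58, y = +58, z = 45 mm. Four slots: at x = +58 and x = -34 in both long walls, each 17.5 mm wide, from the rim straight down to 45 mm above the bin's underside, open inwards, outwards and upwards.
- bin_roller (a point): Axis of the spring roller in the bin's +x end wall: x = +91.5, y = 0, z = 88 mm; its twin is at x = -91.5. White, 12 mm thick, 22 mm long along y, turning freely, reaching in to 85.5 mm from the bin's centre. Pushed outwards it gives up to 6 mm, against 7 N at first and 1.2 N more per mm.
- caddy: The caddy: loose open wooden tray, about 0.35 kg, 168 (x) x 98 (y) mm over its walls, 80 mm tall without the handle. Origin: centre of its underside, z up. Four ribs outside (see caddy_rib), a bead on each end (see caddy_bead). Home in the bin: same direction (+x to +x), rib feet on the slot bottoms, its underside 45 mm above the bin's. It starts about half a turn from that direction.
- caddy_front (a point): Point of the caddy at x = +80, y = 0, z = 80 mm: on the side of the end its ribs are nearer to, at the wall's top.
- caddy_rib (a point): Foot of one rib of the caddy: x = +58, y = +58, z = 0. Four upright ribs: at x = +58 and x = -34 on both long walls, 14 mm wide along x, out to |y| = 62.5, half-round at the foot (radius 7), up to 80 mm. They fit the bin's slots with 1.75 mm play each way; the wrong way round they land on the bin's rim and the caddy stacks on top.
- caddy_bead (a point): Axis of the round bead (radius 5 mm, 30 mm long along y) on the caddy's +x end: x = +83, y = 0, z = 40 mm; its twin is at x = -83. The beads meet the bin's rollers about 10 mm above home; pushing past takes roughly 12 N in all, of which the caddy's weight gives 3 to 4; then the rollers hold it down with about 5 N. The wood seat is stiff, some 35 N per mm.
- caddy_handle (a point): Centre of the caddy's handle: a level bar 18 mm wide (y) and 18 mm high along the caddy's x, 168 mm long, its centre 112 mm above the underside, 23 mm free above the walls, on posts at |x| = 72 to 84.
- jar_a: Bystander: small glass jar with a steel lid, 48 mm across, 75 mm tall. Origin at the middle of its underside.
- jar_b: Bystander: small amber glass jar with a steel lid, 48 mm across, 75 mm tall. Origin at the middle of its underside.
- jar_c: Bystander: small glass jar with a steel lid, 48 mm across, 75 mm tall. Origin at the middle of its underside.
- mug: Bystander: white mug, 76 mm across, 85 mm tall. Origin at the middle of its underside.
- planter: Bystander: white pot with a green plant, 90 mm across, about 110 mm tall. Origin at the middle of its underside.
- soap: Bystander: steel soap bottle, 56 mm across, 130 mm tall. Origin at the middle of its underside.
- spoon: Bystander: black spoon lying flat on the counter. Origin at the middle of the spoon.
Mind the look-alikes: they are no part of the job. What is shaped like the caddy but green or red is not meant.

How it is judged:
By the outcome, as a careful person would: the job done as asked, in the order asked, and still so for the second after the job is handed in, with the robot touching nothing.
It also fails if it takes over 58 s, if anything falls off the work surface, if the arm or the gripper's body presses on something with over 40 N, if the wrist force passes 120 N, or if a joint passes its speed limit or range.

## Working session

There is one attempt and no reset: what is moved stays moved. The work goes in short steps, Python scripts to look and compute and a tool call to move; the robot and the scene stay as the last step left them, time stands still between calls to the robot, and variables do not carry over. Pictures are saved under pics/ and viewed, at most 10 in all, crops included, and the job is handed in when it is done.

Besides the shell and the picture viewer there is one more tool, called after ">>>" as a command line: name --argument value ..., lists and objects as JSON in quotes. arm_command: Moves the arm, as the interface text tells. Its arguments: {"type":"object","properties":{"plan":{"type":"array"},"squeeze":{"type":"number"}},"required":["plan"]}

```bash
mkdir -p pics; cat > h.py <<'E'
import numpy as np, cv2
from station import ctrl, cams
def grab(n):
    i=cams.camera_info(n); p,d=cams.camera(n); return p,d,i
def pts(d,i):
    v,u=np.mgrid[0:384,0:512]
    c=np.stack([(u-i['cx'])/i['fx']*d,(v-i['cy'])/i['fy']*d,d,np.ones_like(d)],-1)
    return (c@np.linalg.inv(i['world_to_cam']).T)[...,:3]
def ray(i,u,v,z):
    T=np.linalg.inv(i['world_to_cam']); o=T[:3,3]; r=T[:3,:3]@np.array([(u-i['cx'])/i['fx'],(v-i['cy'])/i['fy'],1])
    return o+r*(z-o[2])/r[2]
E
python3 - <<'E'
from h import *
for n in ['scene','top']:
    p,d,i=grab(n); cv2.imwrite(f'pics/{n}.png',p); np.savez(f'{n}.npz',p=p,d=d,**i)
    print(n,i['fx'],i['cx'],i['cy'],np.linalg.inv(i['world_to_cam']).round(3).tolist(),(d>0).mean())
print(ctrl.get_obs())
E
```

```text
scene 357.9643025747649 255.40317545284574 189.31725282938498 [[0.312, 0.804, -0.507, 1.112], [0.95, -0.263, 0.169, -0.154], [0.003, -0.534, -0.845, 1.007], [0.0, 0.0, 0.0, 1.0]] 0.9960225423177084
top 390.79193340788515 252.9064710918384 185.36581343380553 [[0.026, -0.983, 0.183, 0.306], [-1.0, -0.023, 0.016, 0.022], [-0.012, -0.183, -0.983, 1.355], [0.0, 0.0, 0.0, 1.0]] 0.9958750406901041
{'time_s': 0.1, 'qpos': array([-1.40161100e+00,  3.00381912e-01,  1.52146145e+00, -1.50687699e-05,
        1.32065158e+00, -6.66099343e-02]), 'joint_vel': array([-2.62196445e-04, -5.46308391e-04,  7.80275408e-04,  2.18180595e-04,
        6.20615142e-05, -1.86689523e-04]), 'tau': array([ 2.09831669e-03, -5.32641041e+01, -3.53282082e+01,  7.10053300e-02,
        2.34618987e-02, -5.59415400e-05]), 'ee_pos': array([ 0.12844344, -0.53458756,  0.20498585]), 'eef_rot': array([-3.14069140e+00, -4.54927798e-05,  2.35798980e-01]), 'force': array([ 0.20049646, -0.35691261,  0.65966217]), 'moment': array([ 0.01068897,  0.01779493, -0.00583518]), 'grip_force': 0.0, 'grip_width': 0.09418833186922593}
```

View pics/scene.png

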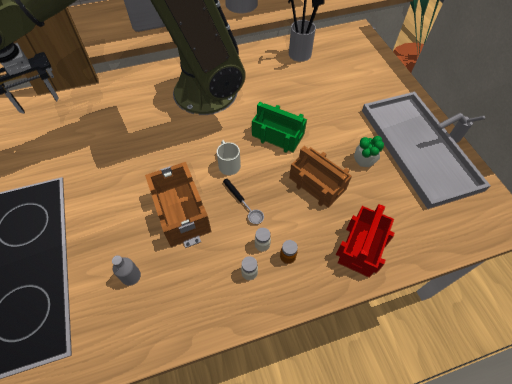

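View pics/top.png

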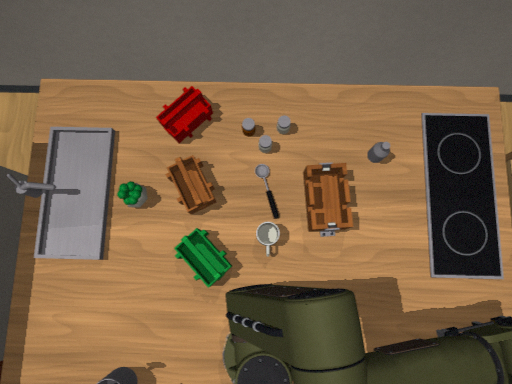

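Candidates for the caddy (top view): wooden at (192,184), green at (203,257), red at (185,114). The wooden one fits the description. The bin is wooden, at (328,197). Next is a close crop and the measurement.

```bash
python3 - <<'E'
from h import *
T=np.load('top.npz');S=np.load('scene.npz')
c=lambda p,u,v,w:cv2.resize(p[v-w:v+w,u-w:u+w],(380,380),interpolation=cv2.INTER_CUBIC)
a=np.hstack([c(T['p'],192,184,38),c(T['p'],328,197,42)])
cv2.imwrite('pics/crop.png',a)
for n,D in (('top',T),('scene',S)):
    P=pts(D['d'],D); hsv=cv2.cvtColor(D['p'],cv2.COLOR_BGR2HSV)
    g=(hsv[...,1]>90)
    for nm,cx,cy,zs in (('caddy',.4,.17,[(.112,.13),(.072,.09)]),('bin',.37,-.17,[(.097,.114)])):
        # refine centre
        m0=(abs(P[...,0]-cx)<.13)&(abs(P[...,1]-cy)<.13)
        for lo,hi in zs:
            m=m0&(P[...,2]>lo)&(P[...,2]<hi); q=P[m]
            if len(q)<10: print(n,nm,lo,len(q)); continue
            r=cv2.minAreaRect((q[:,:2]*1000).astype(np.float32))
            print(n,nm,lo,len(q),'zmed',np.median(q[:,2]).round(4),'mean',q.mean(0).round(4),'rect',np.round(r[0],1),np.round(r[1],1),round(r[2],1))
    print(n,'counter z',np.median(P[...,2][150:300,100:250]))
E
```

```text
top caddy 0.112 375 zmed 0.1211 mean [0.3757 0.2188 0.1211] rect [394.5 231.3] [270.8  86. ] 13.3
top caddy 0.072 427 zmed 0.0805 mean [0.3874 0.2225 0.0802] rect [400.4 203.6] [257.9 186.5] 0.7
top bin 0.097 363 zmed 0.1052 mean [ 0.4349 -0.2074  0.105 ] rect [ 451.8 -208.1] [ 97.2 134.5] 1.4
top counter z 0.0015289351050230549
scene caddy 0.112 333 zmed 0.1194 mean [0.3834 0.2143 0.119 ] rect [393.2 225.9] [273.8  86.6] 13.9
scene caddy 0.072 383 zmed 0.0787 mean [0.4021 0.2128 0.0784] rect [399.9 201. ] [260.5 180.3] 1.1
scene bin 0.097 340 zmed 0.1037 mean [ 0.4363 -0.2117  0.1035] rect [ 453.8 -211.2] [ 99.8 130.1] 4.7
scene counter z 0.00018492536415593008
```

View pics/crop.png

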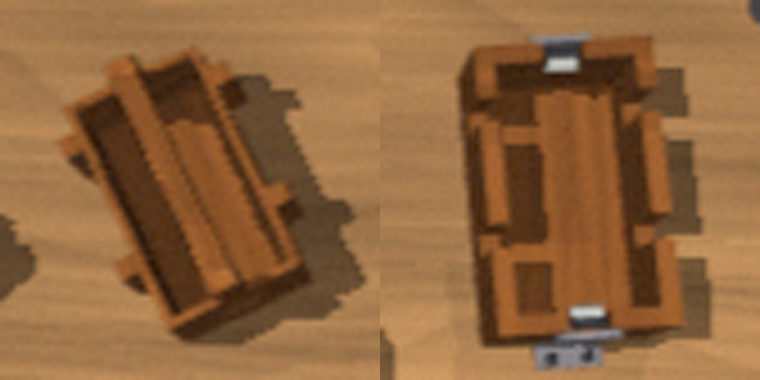

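The left crop shows the wooden caddy with its handle running from (125,65) to (230,280). Its ribs look nearer the upper end. The right crop shows the bin with slots at (640,103) and (650,228), also nearer the upper end. That conflicts with "about half a turn", so I'll measure it properly before deciding on a direction.

```bash
cat > meas.py <<'E'
from h import *
def comps(P,lo,hi,box,minn=40):
    m=((P[...,2]>lo)&(P[...,2]<hi)&(P[...,0]>box[0])&(P[...,0]<box[1])&(P[...,1]>box[2])&(P[...,1]<box[3])).astype(np.uint8)
    n,l=cv2.connectedComponents(m,connectivity=8)
    return [P[l==k] for k in range(1,n) if (l==k).sum()>=minn]
def rect(q):
    c,s,a=cv2.minAreaRect((q[:,:2]*1000).astype(np.float32))
    if s[0]<s[1]: s=s[::-1]; a+=90
    return np.round(c,1),np.round(s,1),round((a+90)%180-90,1)
E
python3 - <<'E'
from meas import *
for n in ('top','scene'):
    D=np.load(n+'.npz');P=pts(D['d'],D)
    print(n)
    for q in comps(P,.112,.13,(.2,.7,.05,.4),15): print('handle?',rect(q),len(q),q[:,2].mean().round(4))
    for q in comps(P,.06,.13,(.2,.7,.05,.4),100): print('caddyish',rect(q),len(q))
    for q in comps(P,.095,.115,(.2,.7,-.32,-.08),8): print('rim',rect(q),len(q),q.mean(0).round(4))
    for q in comps(P,.05,.15,(.1,.8,-.45,.4),20): print('things',rect(q),len(q),q[:,2].max().round(3))
E
```

```text
top
handle? (array([547.5, 253.8]), array([167.8,  19.1]), 28.2) 297 0.1211
handle? (array([304.7, 202.1]), array([168.3,  19.9]), 44.5) 334 0.1211
caddyish (array([547.1, 254.2]), array([170.2, 124.8]), 27.8) 774
caddyish (array([305. , 201.8]), array([168.5, 124.7]), 43.9) 794
rim (array([ 599.6, -194.7]), array([130.2,  44. ]), -84.6) 250 [ 0.6039 -0.1946  0.1043]
rim (array([ 528.9, -259.2]), array([74.7, 14.7]), 4.3) 117 [ 0.528  -0.259   0.1049]
rim (array([ 518.7, -143.9]), array([74.8, 15. ]), 6.3) 112 [ 0.5177 -0.1437  0.1047]
rim (array([ 434.7, -209.8]), array([130.9,  65.1]), -85.5) 322 [ 0.4272 -0.2111  0.1049]
things (array([786.8, 295. ]), array([149.2, 113.4]), -45.4) 523 0.127
things (array([769.6, -55.5]), array([41.4, 40. ]), -83.3) 142 0.08
things (array([758.6,  66.8]), array([42.6, 40.1]), 39.8) 138 0.083
things (array([698.6,   7.4]), array([43.6, 38.2]), 3.8) 140 0.082
things (array([ 671.2, -377.6]), array([53.6, 44.3]), 35.0) 275 0.137
things (array([547.1, 254.2]), array([170.2, 124.8]), 27.8) 827 0.129
things (array([ 598.9, -194.7]), array([130.4,  44.8])
[... 932 characters left out ...]
, -197.8]), array([129.4,  44.6]), -85.6) 329 [ 0.6098 -0.1988  0.1032]
things (array([309.3, 198.7]), array([168.7, 128.5]), 44.4) 910 0.125
things (array([382.5,  -5.3]), array([95.7, 75.1]), -27.7) 339 0.088
things (array([550.1, 251.9]), array([169.2, 128. ]), 28.0) 1161 0.125
things (array([ 515.1, -205.5]), array([222.9, 130.1]), 5.1) 1682 0.11
things (array([755.3, 303.2]), array([156.4,  88.7]), -89.7) 525 0.124
things (array([704. ,   3.9]), array([42.8, 40.8]), 73.3) 204 0.079
things (array([763.3,  63.5]), array([43.2, 41. ]), -36.7) 213 0.079
things (array([ 683.1, -383.6]), array([55.1, 47.6]), -57.5) 460 0.134
things (array([773.6, -58.9]), array([44.7, 38.6]), -18.6) 222 0.079
```

```bash
python3 - <<'E'
from meas import *
for n,c,bc in (('top',(.5475,.254),(.5239,-.2016)),('scene',(.5503,.2515),(.5275,-.2044))):
    D=np.load(n+'.npz');P=pts(D['d'],D)
    a=np.radians(28);R=np.array([[np.cos(a),np.sin(a)],[-np.sin(a),np.cos(a)]])
    q=P[(P[...,2]>.068)&(P[...,2]<.09)]; l=(q[:,:2]-c)@R.T*1000
    for s in (1,-1):
        k=l[(s*l[:,1]>52)&(s*l[:,1]<66)&(abs(l[:,0])<95)]; print(n,'ribs side',s,np.histogram(k[:,0],np.arange(-90,91,10))[0])
    a=np.radians(5);R=np.array([[np.cos(a),np.sin(a)],[-np.sin(a),np.cos(a)]])
    q=P[(P[...,2]>.098)&(P[...,2]<.112)]; l=(q[:,:2]-bc)@R.T*1000
    for s in (1,-1):
        k=l[(s*l[:,1]>53)&(s*l[:,1]<63)&(abs(l[:,0])<135)]; print(n,'bin wall',s,np.histogram(k[:,0],np.arange(-130,131,10))[0])
E
```

```text
top ribs side 1 [ 0  0  0  0  3 10  4  0  0  0  0  0  0  0 13  5  0  0]
top ribs side -1 [ 0  0  0  0  5  9  2  0  0  0  0  0  0  0 10  3  0  0]
top bin wall 1 [ 0  8  9  9 10  8  9  6  0  9  9 11 11  9  9 10  6  0  6  8 10  9  3  0
  0  0]
top bin wall -1 [ 0  7 10 11  9 10 11  3  0  8  9 10  9 10 12  9  6  0  7  8  9 11  3  0
  0  0]
scene ribs side 1 [0 0 0 0 0 9 5 0 0 0 0 0 0 0 7 8 0 0]
scene ribs side -1 [ 0  0  0  0  0 14  6  0  1  0  0  0  0  0 14  9  0  0]
scene bin wall 1 [ 0  9  8  9  8  9  9  8  0  9  9 10  9  7 10 13  7  0  6 10 13 10  7  0
  0  0]
scene bin wall -1 [ 0  7  8 10  6  9  7  9  0  8 11 10 11  7 12 11 10  0  7  9 13 14  5  0
  0  0]
```

Both views agree. The caddy's ribs are at +58 and -34 along heading +28° (centre about (549, 252.5) mm). The bin's slots are nearer its far end, heading about +5°. I'll check both close up with the wrist camera, starting with the bin.

Careful with the scale: shifts go in shares of 800 mm and turns go in shares of pi rad. That gives: 390 mm / 800 = 0.4875, -250 mm / 800 = -0.3125, 0.15 rad / 3.1416 = 0.0477.

>>> arm_command --plan '[[[0.4875,-0.3125,-0.2438,0,0,0.0477,-1],[0.4875,-0.3125,-0.2438,0,0,0.0477,-1],[0.4875,-0.3125,-0.2438,0,0,0.0477,-1],[0.4875,-0.3125,-0.2438,0,0,0.0477,-1],[0.4875,-0.3125,-0.2438,0,0,0.0477,-1],[0.4875,-0.3125,-0.2438,0,0,0.0477,-1],[0.4875,-0.3125,-0.2438,0,0,0.0477,-1],[0.4875,-0.3125,-0.2438,0,0,0.0477,-1],[0.4875,-0.3125,-0.2438,0,0,0.0477,-1],[0.4875,-0.3125,-0.2438,0,0,0.0477,-1],[0.4875,-0.3125,-0.2438,0,0,0.0477,-1],[0.4875,-0.3125,-0.2438,0,0,0.0477,-1]]]'

```text
time_s: 1.3
ee_pos: [0.4496, -0.2001, 0.4]
eef_rot: [-3.141, 0.001, 0.088]
force: [-0.0, -0.0, -0.8]
grip_width: 0.0942
grip_force: 0.0
```

```bash
python3 - <<'E'
from h import *
o=ctrl.get_obs();print(o['time_s'],o['ee_pos'],o['eef_rot'],o['qpos'])
p,d,i=grab('wrist'); cv2.imwrite('pics/w1.png',p); np.savez('w1.npz',p=p,d=d,**i)
print(i['fx'],np.linalg.inv(i['world_to_cam']).round(3).tolist())
E
```

```text
1.3 [ 0.44964821 -0.20005742  0.40004545] [-3.14141785e+00  5.40393214e-04  8.78560703e-02] [-4.92975408e-01  1.00130665e-01  1.31849794e+00 -1.52157031e-04
  1.72351174e+00  9.89941791e-01]
278.5269437172241 [[0.089, -0.959, -0.268, 0.527], [-0.996, -0.085, -0.025, -0.193], [0.001, 0.269, -0.963, 0.58], [0.0, 0.0, 0.0, 1.0]]
```

View pics/w1.png

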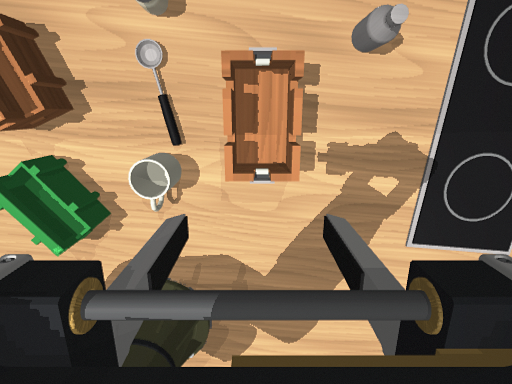

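The wrist view shows the bin at (262,115), with slots at about v=80 and v=143 and rollers at (262,60) and (262,172). I'll compute its pose from this, then go and see the caddy.

```bash
cat >> meas.py <<'E'
def binpose(n):
    D=np.load(n+'.npz');P=pts(D['d'],D)
    m=(P[...,2]>.097)&(P[...,2]<.112)&(abs(P[...,0]-.512)<.15)&(abs(P[...,1]+.204)<.11)
    q=P[m]; a=np.radians(5); c=np.array([.513,-.204])
    for _ in range(6):
        R=np.array([[np.cos(a),np.sin(a)],[-np.sin(a),np.cos(a)]]); l=(q[:,:2]-c)@R.T
        o=l[:,1]; g=lambda s:l[(abs(s*o-.058)<.011)&(abs(l[:,0])<.095)]
        A,B=g(1),g(-1)
        f=lambda K:np.polyfit(K[:,0],K[:,1],1)
        fa,fb=f(A),f(B)
        # slots: mid-gap position along x
        ms=[]
        for K in (A,B):
            x=np.sort(K[:,0]); 
            for x0 in (.058,-.034):
                ms.append((x[x<x0].max()+x[x>x0].min())/2)
        ms=np.array(ms); e=np.mean(ms-[.058,-.034,.058,-.034]); ey=(fa[1]+fb[1])/2
        c=c+R.T@[e,ey]; a+=(fa[0]+fb[0])/2
    print(n,'bin c',(c*1e3).round(1),'yaw',np.degrees(a).round(2),'z',np.median(q[:,2]).round(4),'slots',(ms*1e3).round(1),'wall sep',round((fa[1]-fb[1])*1e3,1))
    return c,a
E
python3 - <<'E'
from meas import *
for n in ('top','scene','w1'): binpose(n)
E
```

```text
top bin c [ 511.3 -202.6] yaw 5.06 z 0.1051 slots [ 58.6 -34.3  58.4 -34.8] wall sep 115.7
scene bin c [ 515.4 -205.4] yaw 5.29 z 0.1039 slots [ 58.  -33.6  57.2 -33.6] wall sep 115.2
w1 bin c [ 511.9 -206.4] yaw 5.16 z 0.1055 slots [ 57.8 -33.6  57.5 -33.7] wall sep 114.9
```

Converted, -450 mm / 800 = -0.5625, 45 mm / 800 = 0.0563, -0.4 rad / 3.1416 = -0.1273.

>>> arm_command --plan '[[[0.0563,-0.5625,-0.025,0,0,-0.1273,-1],[0.0563,-0.5625,-0.025,0,0,-0.1273,-1],[0.0563,-0.5625,-0.025,0,0,-0.1273,-1],[0.0563,-0.5625,-0.025,0,0,-0.1273,-1],[0.0563,-0.5625,-0.025,0,0,-0.1273,-1],[0.0563,-0.5625,-0.025,0,0,-0.1273,-1],[0.0563,-0.5625,-0.025,0,0,-0.1273,-1],[0.0563,-0.5625,-0.025,0,0,-0.1273,-1],[0.0563,-0.5625,-0.025,0,0,-0.1273,-1],[0.0563,-0.5625,-0.025,0,0,-0.1273,-1],[0.0563,-0.5625,-0.025,0,0,-0.1273,-1],[0.0563,-0.5625,-0.025,0,0,-0.1273,-1]]]'

```text
time_s: 2.55
ee_pos: [0.4559, 0.2499, 0.4202]
eef_rot: [3.141, 0.0, 0.484]
force: [0.2, -0.1, 0.3]
grip_width: 0.0938
grip_force: 0.0
```

```bash
python3 - <<'E'
from meas import *
o=ctrl.get_obs();print(o['time_s'],o['ee_pos'],o['eef_rot'],o['qpos'].round(2))
p,d,i=grab('wrist'); cv2.imwrite('pics/w2.png',p); np.savez('w2.npz',p=p,d=d,**i)
P=pts(d,i)
for q in comps(P,.112,.13,(.4,.7,.15,.4),15): print('handle',rect(q),len(q),np.median(q[:,2]).round(4))
for q in comps(P,.06,.13,(.4,.7,.15,.4),100): print('body',rect(q),len(q))
E
```

```text
2.55 [0.45593696 0.24990075 0.42020112] [3.14136872e+00 4.78819293e-04 4.83842590e-01] [ 0.43  0.17  1.19 -0.    1.78  1.52]
handle (array([548.3, 251.2]), array([168.2,  19.8]), 28.2) 1209 0.1216
body (array([548.4, 250.9]), array([168. , 124.6]), 27.6) 2720
```

View pics/w2.png

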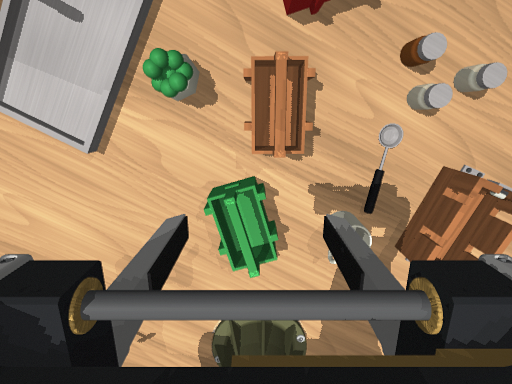

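The wrist view shows the wooden caddy at (280,105), with ribs at v≈72 and v≈127 nearer its far end. So the caddy heads about +28° and the bin about +5°, and the fit needs a turn of about -23°. A real half turn would leave the ribs stacked on the rim, so I'll follow the stated goal of ribs in the slots, same direction. Now I'll grasp the handle.

Converted, 327 mm / 800 = 0.4088, 300 mm / 800 = 0.375, -0.007 rad / 3.1416 = -0.0022.

>>> arm_command --plan '[[[0.1038,0.0513,0.125,0,0,-0.0022,-0.3],[0.1038,0.0513,0.125,0,0,-0.0022,-0.3],[0.1038,0.0513,0.1875,0,0,-0.0022,-0.3],[0.1038,0.0513,0.25,0,0,-0.0022,-0.3],[0.1038,0.0513,0.3,0,0,-0.0022,-0.3],[0.1038,0.0513,0.3375,0,0,-0.0022,-0.3],[0.1038,0.0513,0.3625,0,0,-0.0022,-0.3],[0.1038,0.0513,0.375,0,0,-0.0022,-0.3],[0.1038,0.0513,0.3875,0,0,-0.0022,-0.3],[0.1038,0.0513,0.4,0,0,-0.0022,-0.3],[0.1038,0.0513,0.4088,0,0,-0.0022,-0.3],[0.1038,0.0513,0.4088,0,0,-0.0022,-0.3]]]'

```text
time_s: 3.8
ee_pos: [0.548, 0.254, 0.093]
eef_rot: [-3.142, 0.001, 0.493]
force: [0.0, -0.6, 0.1]
grip_width: 0.0613
grip_force: 0.0
```

>>> arm_command --plan '[[[0,0,0,0,0,0,1],[0,0,0,0,0,0,1],[0,0,0,0,0,0,1],[0,0,0,0,0,0,1],[0,0,0,0,0,0,1],[0,0,0,0,0,0,1],[0,0,0,0,0,0,1],[0,0,0,0,0,0,1]]]' --squeeze 40

```text
time_s: 4.6
ee_pos: [0.5482, 0.254, 0.0934]
eef_rot: [3.141, 0.0, 0.493]
force: [0.5, -2.1, -1.6]
grip_width: 0.0177
grip_force: 40.0
```

Converted, -160 mm / 800 = -0.2, -130 mm / 800 = -0.1625.

>>> arm_command --plan '[[[0,0,-0.0125,0,0,0,1],[0,0,-0.0375,0,0,0,1],[0,0,-0.075,0,0,0,1],[0,0,-0.1188,0,0,0,1],[0,0,-0.1625,0,0,0,1],[0,0,-0.2,0,0,0,1],[0,0,-0.2,0,0,0,1]]]'

```text
time_s: 5.3
ee_pos: [0.549, 0.2546, 0.2582]
eef_rot: [3.141, -0.007, 0.493]
force: [0.9, 0.6, -3.2]
grip_width: 0.0174
grip_force: 40.0
```

```bash
python3 - <<'E'
from meas import *
o=ctrl.get_obs();print(o['time_s'],o['ee_pos'],o['eef_rot'],o['force'],o['moment'])
e=o['ee_pos'];y=o['eef_rot'][2]
for n in ('scene','top'):
    p,d,i=grab(n); np.savez(n+'2.npz',p=p,d=d,**i); cv2.imwrite(f'pics/{n}2.png',p); P=pts(d,i)
    for q in comps(P,.21,.26,(.4,.75,.12,.4),15): print(n,rect(q),len(q),q[:,2].mean())
    for q in comps(P,.62*0+.195,.255,(.4,.75,.12,.4),15): print(n,'w',rect(q),len(q))
E
```

```text
5.3 [0.54899432 0.25464412 0.25823914] [ 3.14095853 -0.00697982  0.4929676 ] [ 0.8999627   0.63842898 -3.16329965] [-0.01962087 -0.05226646 -0.05251357]
scene (array([552.3, 253. ]), array([173.7, 126.4]), 29.2) 959 0.23349779039595192
scene w (array([552.3, 253. ]), array([173.7, 126.6]), 29.0) 1215
scene w (array([546.8, 300.9]), array([65.9,  4.7]), 29.9) 65
top (array([611.1, 236.4]), array([27.3,  9.2]), 27.9) 31 0.24042221182022158
top (array([535.2, 195.2]), array([100.6,  29.3]), 14.4) 150 0.2371248624761626
top w (array([611.1, 236.4]), array([27.3,  9.2]), 27.9) 33
top w (array([539.8, 196.4]), array([110.3,  29.3]), 14.4) 171
```

Converted, 387 mm / 800 = 0.4838, 376 mm / 800 = 0.47, 0.403 rad / 3.1416 = 0.1283.

>>> arm_command --plan '[[[-0.0125,0.0188,-0.025,0,0,0.0064,1],[-0.0363,0.0575,-0.025,0,0,0.0159,1],[-0.0713,0.1113,-0.025,0,0,0.0318,1],[-0.1088,0.1688,-0.025,0,0,0.0477,1],[-0.1463,0.2275,-0.025,0,0,0.0637,1],[-0.1838,0.2863,-0.025,0,0,0.0796,1],[-0.2213,0.345,-0.025,0,0,0.0955,1],[-0.2563,0.4,-0.025,0,0,0.1082,1],[-0.285,0.445,-0.025,0,0,0.121,1],[-0.3013,0.47,-0.025,0,0,0.1257,1],[-0.31,0.4838,-0.025,0,0,0.1283,1],[-0.31,0.4838,-0.025,0,0,0.1283,1]]]'

```text
time_s: 6.6
ee_pos: [0.5119, -0.2054, 0.2714]
eef_rot: [-3.14, 0.003, 0.087]
force: [0.3, 0.4, -3.3]
grip_width: 0.0175
grip_force: 40.0
```

```bash
python3 - <<'E'
from meas import *
o=ctrl.get_obs();print(o['time_s'],o['ee_pos'],o['eef_rot'],o['force'],o['moment'])
im=[]
for n in ('scene','top','wrist'):
    p,d,i=grab(n); np.savez(n+'3.npz',p=p,d=d,**i); P=pts(d,i)
    im.append(p)
    m=comps(P,.17,.30,(.38,.65,-.33,-.07),15)
    for q in m: print(n,rect(q),len(q))
a=cv2.resize(im[0][140:260,110:250],(400,343),interpolation=3); b=cv2.resize(im[1][140:260,260:400],(400,343),interpolation=3)
cv2.imwrite('pics/hov.png',np.hstack([a,b]))
E
```

```text
6.6 [ 0.51194404 -0.20536032  0.27141473] [-3.13993288e+00  2.83290043e-03  8.71978741e-02] [ 0.33089238  0.37095906 -3.32711507] [ 0.05500467  0.02070688 -0.02483446]
scene (array([ 446.3, -210.9]), array([19.4, 11.4]), -83.3) 23
scene (array([ 515.2, -205.8]), array([172.1, 125. ]), 4.8) 2743
top (array([ 586.5, -174.2]), array([56.3, 13. ]), -84.6) 125
top (array([ 562. , -135.8]), array([15.4,  4.5]), 24.9) 21
top (array([ 471.1, -143. ]), array([13.8,  1. ]), 6.1) 20
wrist (array([ 596.8, -196.7]), array([29.1,  3.9]), -84.7) 72
wrist (array([ 520.5, -168.5]), array([143. ,  56.2]), 5.1) 8431
wrist (array([ 524.5, -237.7]), array([147.6,  56.4]), 5.4) 8605
wrist (array([ 467.8, -196.6]), array([72.7,  2.9]), -0.5) 85
wrist (array([ 468.7, -218.7]), array([71. ,  2.9]), 11.3) 87
wrist (array([ 445.1, -218.3]), array([10.8,  1.3]), 14.2) 24
wrist (array([ 442.8, -201.2]), array([9.2, 1.7]), -2.7) 22
```

View pics/hov.png

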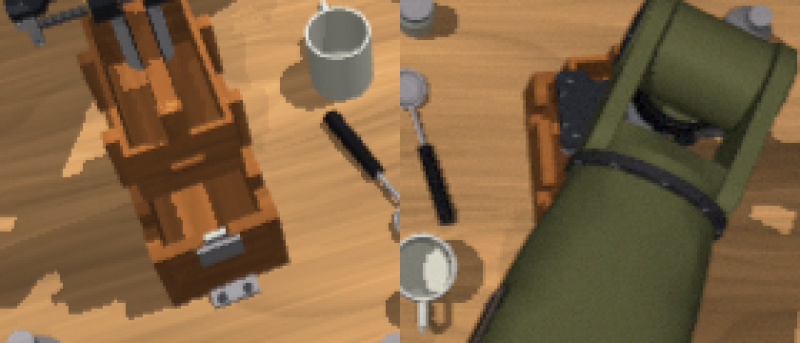

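The left half shows the caddy above the bin with ribs and slots lined up, and the scene camera agrees to within 1 mm. Lowering to just above the rim to re-measure.

Converted, 60 mm / 800 = 0.075, 50 mm / 800 = 0.0625, -0.003 rad / 3.1416 = -0.001.

>>> arm_command --plan '[[[0,0,0.0188,0,0,-0.001,1],[0,0,0.0438,0,0,-0.001,1],[0,0,0.0625,0,0,-0.001,1],[0,0,0.075,0,0,-0.001,1],[0,0,0.075,0,0,-0.001,1],[0,0,0.075,0,0,-0.001,1]]]'

```text
time_s: 7.35
ee_pos: [0.513, -0.2037, 0.214]
eef_rot: [3.141, -0.0, 0.094]
force: [0.4, -0.7, -3.4]
grip_width: 0.0177
grip_force: 40.0
```

```bash
python3 - <<'E'
from meas import *
o=ctrl.get_obs();print(o['time_s'],o['ee_pos'],o['eef_rot'],o['force'],o['moment'])
zt=o['ee_pos'][2]-.013
a=np.radians(5.1);R=np.array([[np.cos(a),np.sin(a)],[-np.sin(a),np.cos(a)]])
for n,c in (('scene',(515.4,-205.4)),('wrist',(511.9,-206.4))):
    p,d,i=grab(n); np.savez(n+'4.npz',p=p,d=d,**i); P=pts(d,i)
    q=P[(abs(P[...,2]-zt)<.006)]*1000; l=(q[:,:2]-c)@R.T
    for s in (1,-1):
        k=l[(s*l[:,1]>53)&(s*l[:,1]<70)&(abs(l[:,0])<95)]
        for x0 in (58,-34):
            r=k[abs(k[:,0]-x0)<14]
            if len(r)>3: print(n,'rib',s,x0,len(r),'x',r[:,0].min().round(1),r[:,0].max().round(1),'ymax',(s*r[:,1]).max().round(1))
    k=l[(abs(l[:,1])<70)&(abs(l[:,0])<95)]; print(n,'x ext',k[:,0].min(),k[:,0].max(),'y ext',k[:,1].min(),k[:,1].max(),len(k))
    # bin again (what is visible)
    q=P[(abs(P[...,2]-.105)<.006)]*1000; l=(q[:,:2]-c)@R.T; k=l[(abs(l[:,1])<75)&(abs(l[:,0])<115)]
    print(n,'bin ext',k.min(0),k.max(0),len(k))
E
```

```text
7.35 [ 0.51300036 -0.20371738  0.21399915] [ 3.14135247e+00 -4.82012666e-04  9.35901316e-02] [ 0.38786176 -0.73571943 -3.42641503] [ 0.06293307  0.02255345 -0.05798552]
scene rib 1 58 21 x 48.7 63.5 ymax 63.9
scene rib 1 -34 20 x -42.5 -27.2 ymax 63.4
scene rib -1 58 19 x 47.7 64.1 ymax 60.8
scene rib -1 -34 15 x -41.8 -27.7 ymax 60.9
scene x ext -78.26939970376463 84.87507456412226 y ext -60.85599055255792 63.92520591220521 439
scene bin ext [-54.54448193 -65.15819875] [110.15423467  64.71790099] 326
wrist rib 1 58 364 x 51.0 65.2 ymax 64.7
wrist rib 1 -34 159 x -33.1 -26.1 ymax 64.0
wrist rib -1 58 234 x 51.8 65.5 ymax 60.8
wrist rib -1 -34 113 x -32.0 -25.7 ymax 60.9
wrist x ext -34.849453945476405 84.21460544059344 y ext -60.94281911280891 64.71044242127402 5340
wrist bin ext [ 87.08946694 -64.61554702] [110.37322247  65.44710236] 1978
```

Both cameras put the caddy about 1.6 mm too far along bin +y. I'll correct that and feel downward to just past rim height.

Converted, 18 mm / 800 = 0.0225, 1.6 mm / 800 = 0.002, 0.003 rad / 3.1416 = 0.001.

>>> arm_command --plan '[[[0.0005,0.002,0.0025,0,0,0.001,1],[0.0005,0.002,0.0063,0,0,0.001,1],[0.0005,0.002,0.01,0,0,0.001,1],[0.0005,0.002,0.0138,0,0,0.001,1],[0.0005,0.002,0.0163,0,0,0.001,1],[0.0005,0.002,0.0181,0,0,0.001,1],[0.0005,0.002,0.02,0,0,0.001,1],[0.0005,0.002,0.0213,0,0,0.001,1],[0.0005,0.002,0.0225,0,0,0.001,1],[0.0005,0.002,0.0225,0,0,0.001,1]]]'

```text
time_s: 8.45
ee_pos: [0.5132, -0.2057, 0.1954]
eef_rot: [-3.142, 0.0, 0.09]
force: [0.2, 0.4, -4.0]
grip_width: 0.0176
grip_force: 40.0
```

Converted, 6 mm / 800 = 0.0075, 5 mm / 800 = 0.0063.

>>> arm_command --plan '[[[0,0,0.0013,0,0,0,1],[0,0,0.0025,0,0,0,1],[0,0,0.0038,0,0,0,1],[0,0,0.005,0,0,0,1],[0,0,0.0063,0,0,0,1],[0,0,0.0075,0,0,0,1],[0,0,0.0075,0,0,0,1]]]'

```text
time_s: 9.15
ee_pos: [0.5132, -0.2057, 0.1893]
eef_rot: [-3.141, 0.0, 0.09]
force: [-0.3, -0.3, -3.9]
grip_width: 0.0178
grip_force: 40.0
```

Converted, 26 mm / 800 = 0.0325, 24 mm / 800 = 0.03.

>>> arm_command --plan '[[[0,0,0.0025,0,0,0,1],[0,0,0.005,0,0,0,1],[0,0,0.0088,0,0,0,1],[0,0,0.0125,0,0,0,1],[0,0,0.0163,0,0,0,1],[0,0,0.02,0,0,0,1],[0,0,0.0238,0,0,0,1],[0,0,0.0275,0,0,0,1],[0,0,0.03,0,0,0,1],[0,0,0.0325,0,0,0,1],[0,0,0.0325,0,0,0,1]]]'

```text
time_s: 10.25
ee_pos: [0.5132, -0.2057, 0.1632]
eef_rot: [-3.141, 0.0, 0.09]
force: [0.3, 0.2, -3.9]
grip_width: 0.0176
grip_force: 40.0
```

Converted, 11 mm / 800 = 0.0138, 10 mm / 800 = 0.0125.

>>> arm_command --plan '[[[0,0,0.0025,0,0,0,1],[0,0,0.005,0,0,0,1],[0,0,0.0075,0,0,0,1],[0,0,0.01,0,0,0,1],[0,0,0.0113,0,0,0,1],[0,0,0.0125,0,0,0,1],[0,0,0.0138,0,0,0,1],[0,0,0.0138,0,0,0,1]]]'

```text
time_s: 11.05
ee_pos: [0.5132, -0.2057, 0.1523]
eef_rot: [-3.142, 0.0, 0.09]
force: [0.4, 0.5, -3.8]
grip_width: 0.0177
grip_force: 40.0
```

Converted, 3 mm / 800 = 0.0038, 2 mm / 800 = 0.0025.

>>> arm_command --plan '[[[0,0,0.0013,0,0,0,1],[0,0,0.0025,0,0,0,1],[0,0,0.0038,0,0,0,1],[0,0,0.0038,0,0,0,1]]]'

```text
time_s: 11.45
ee_pos: [0.5132, -0.2057, 0.1493]
eef_rot: [-3.141, 0.0, 0.09]
force: [1.3, -0.3, -3.8]
grip_width: 0.0177
grip_force: 40.0
```

Converted, 2 mm / 800 = 0.0025, 1 mm / 800 = 0.0013.

>>> arm_command --plan '[[[0,0,0.0013,0,0,0,1],[0,0,0.0025,0,0,0,1],[0,0,0.0025,0,0,0,1]]]'

```text
time_s: 11.75
ee_pos: [0.5135, -0.2058, 0.1478]
eef_rot: [3.141, -0.001, 0.09]
force: [0.5, 0.1, -0.7]
grip_width: 0.018
grip_force: 40.0
```

>>> arm_command --plan '[[[0,0,0.0013,0,0,0,1],[0,0,0.0025,0,0,0,1],[0,0,0.0025,0,0,0,1]]]'

```text
time_s: 12.05
ee_pos: [0.5137, -0.2058, 0.1464]
eef_rot: [3.141, -0.002, 0.09]
force: [-1.1, 0.9, 6.3]
grip_width: 0.0177
grip_force: 40.0
```

Converted, 2 mm / 800 = 0.0025, 1 mm / 800 = 0.0013.

>>> arm_command --plan '[[[0,0,0.0013,0,0,0,1],[0,0,0.0025,0,0,0,1],[0,0,0.0025,0,0,0,1]]]'

```text
time_s: 12.35
ee_pos: [0.5135, -0.2058, 0.1439]
eef_rot: [3.141, -0.001, 0.09]
force: [0.6, 0.2, 3.1]
grip_width: 0.0178
grip_force: 40.0
```

Converted, 2 mm / 800 = 0.0025, 1 mm / 800 = 0.0013.

>>> arm_command --plan '[[[0,0,0.0013,0,0,0,1],[0,0,0.0025,0,0,0,1],[0,0,0.0025,0,0,0,1]]]'

```text
time_s: 12.65
ee_pos: [0.513, -0.2057, 0.1409]
eef_rot: [-3.141, 0.001, 0.09]
force: [-0.0, -0.6, -3.4]
grip_width: 0.0176
grip_force: 40.0
```

Converted, 2 mm / 800 = 0.0025, 1 mm / 800 = 0.0013.

>>> arm_command --plan '[[[0,0,0.0013,0,0,0,1],[0,0,0.0025,0,0,0,1],[0,0,0.0025,0,0,0,1]]]'

```text
time_s: 12.95
ee_pos: [0.5129, -0.2057, 0.1387]
eef_rot: [-3.141, 0.001, 0.09]
force: [1.0, -1.6, -8.8]
grip_width: 0.018
grip_force: 40.0
```

Converted, 1 mm / 800 = 0.0013, 0.5 mm / 800 = 0.0006.

>>> arm_command --plan '[[[0,0,0.0006,0,0,0,1],[0,0,0.0013,0,0,0,1],[0,0,0.0013,0,0,0,1]]]'

```text
time_s: 13.25
ee_pos: [0.5132, -0.2058, 0.1384]
eef_rot: [-3.142, 0.0, 0.09]
force: [0.4, -2.6, -6.4]
grip_width: 0.0175
grip_force: 40.0
```

Converted, 1 mm / 800 = 0.0013, 0.5 mm / 800 = 0.0006.

>>> arm_command --plan '[[[0,0,0.0006,0,0,0,1],[0,0,0.0013,0,0,0,1],[0,0,0.0013,0,0,0,1]]]'

```text
time_s: 13.55
ee_pos: [0.5134, -0.206, 0.1381]
eef_rot: [3.141, -0.001, 0.09]
force: [-1.8, -3.1, 4.1]
grip_width: 0.0176
grip_force: 40.0
```

Converted, 0.8 mm / 800 = 0.001, 0.4 mm / 800 = 0.0005.

>>> arm_command --plan '[[[0,0,0.0005,0,0,0,1],[0,0,0.001,0,0,0,1],[0,0,0.001,0,0,0,1]]]'

```text
time_s: 13.85
ee_pos: [0.5136, -0.2063, 0.1378]
eef_rot: [3.14, -0.001, 0.089]
force: [-2.9, -3.9, 8.9]
grip_width: 0.0176
grip_force: 40.0
```

Converted, 0.7 mm / 800 = 0.0009, 0.4 mm / 800 = 0.0005.

>>> arm_command --plan '[[[0,0,0.0005,0,0,0,1],[0,0,0.0009,0,0,0,1],[0,0,0.0009,0,0,0,1],[0,0,0.0009,0,0,0,1]]]'

```text
time_s: 14.25
ee_pos: [0.5137, -0.2064, 0.1377]
eef_rot: [3.14, -0.002, 0.089]
force: [-5.1, -4.3, 14.4]
grip_width: 0.0177
grip_force: 40.0
```

```bash
python3 - <<'E'
from h import *
o=ctrl.get_obs();print(o['time_s'],o['ee_pos'],o['force'],o['moment'])
E
```

```text
14.25 [ 0.51366993 -0.20639192  0.13769794] [-5.10766852 -4.30660119 14.36068927] [-0.33707244  1.02598396 -0.04710615]
```

Converted, 0.1 mm / 800 = 0.0001.

>>> arm_command --plan '[[[0,0,0.0001,0,0,0,1],[0,0,0.0001,0,0,0,1],[0,0,0.0001,0,0,0,1],[0,0,0.0001,0,0,0,1]]]'

```text
time_s: 14.65
ee_pos: [0.5137, -0.2064, 0.1377]
eef_rot: [3.14, -0.002, 0.09]
force: [-6.1, -3.2, 14.5]
grip_width: 0.0177
grip_force: 40.0
```

Converted, -2 mm / 800 = -0.0025, -1 mm / 800 = -0.0013.

>>> arm_command --plan '[[[0,0,-0.0013,0,0,0,1],[0,0,-0.0025,0,0,0,1],[0,0,-0.0025,0,0,0,1],[0,0,-0.0025,0,0,0,-0.3],[0,0,-0.0025,0,0,0,-0.3],[0,0,-0.0025,0,0,0,-0.3],[0,0,-0.0025,0,0,0,-0.3],[0,0,-0.0025,0,0,0,-0.3],[0,0,-0.0025,0,0,0,-0.3]]]'

```text
time_s: 15.55
ee_pos: [0.5132, -0.2057, 0.1378]
eef_rot: [-3.141, 0.0, 0.09]
force: [-0.6, -0.3, -0.1]
grip_width: 0.06
grip_force: 0.0
```

Converted, -240 mm / 800 = -0.3, -200 mm / 800 = -0.25.

>>> arm_command --plan '[[[0,0,-0.0125,0,0,0,-0.3],[0,0,-0.05,0,0,0,-0.3],[0,0,-0.1,0,0,0,-0.3],[0,0,-0.1625,0,0,0,-0.3],[-0.0625,0,-0.225,0,0,0,-0.3],[-0.125,0,-0.25,0,0,0,-0.3],[-0.125,0,-0.3,0,0,0,-0.3],[-0.125,0,-0.3,0,0,0,-0.3]]]'

```text
time_s: 16.35
ee_pos: [0.4124, -0.2151, 0.3843]
eef_rot: [3.136, -0.008, 0.089]
force: [0.1, 0.3, -0.5]
grip_width: 0.0612
grip_force: 0.0
```

```bash
python3 - <<'E'
from meas import *
o=ctrl.get_obs();print(o['time_s'],o['ee_pos'],o['force'])
im=[]
for n in ('scene','wrist'):
    p,d,i=grab(n); np.savez(n+'5.npz',p=p,d=d,**i); P=pts(d,i); im.append(p)
    a=np.radians(5.15)
    c=np.array((.5154,-.2054) if n=='scene' else (.5119,-.2064))
    R=np.array([[np.cos(a),np.sin(a)],[-np.sin(a),np.cos(a)]])
    h=P[(P[...,2]>.158)&(P[...,2]<.18)&(abs(P[...,0]-.51)<.12)&(abs(P[...,1]+.205)<.1)]
    if len(h)>20:
        l=(h[:,:2]-c)@R.T; k=(abs(l[:,1])<.007); f=np.polyfit(l[k,0],h[k,2],1); print(n,'handle',rect(h),f, k.sum())
    w=P[(P[...,2]>.116)&(P[...,2]<.135)&(abs(P[...,0]-.51)<.12)&(abs(P[...,1]+.205)<.1)]
    l=(w[:,:2]-c)@R.T; k=abs(l[:,1])>.044; A=np.c_[l[k],np.ones(k.sum())]; print(n,'walls z plane',np.linalg.lstsq(A,w[k,2],rcond=None)[0],k.sum())
    if n=='wrist': u=im[-1]
cv2.imwrite('pics/end.png',np.hstack([cv2.resize(im[0][140:260,110:250],(400,343),interpolation=3),cv2.resize(u,(400,343))]))
E
```

```text
16.35 [ 0.41244796 -0.21507801  0.38428475] [ 0.12123768  0.26055021 -0.53756958]
scene handle (array([ 514.4, -206.8]), array([168.7,  19.1]), 4.9) [-0.00361051  0.16519331] 257
scene walls z plane [-0.00095386 -0.0009411   0.12383548] 281
wrist handle (array([ 512.5, -207.2]), array([166.7,  19.9]), 5.0) [-0.00058342  0.16657499] 1323
wrist walls z plane [-0.00138691 -0.00133135  0.12548059] 1191
```

View pics/end.png

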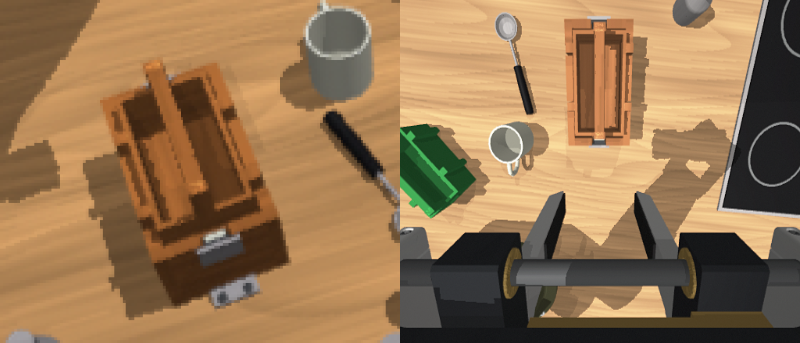

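The caddy sits level in the bin. Its walls are at 125 mm, which is 45 + 80, and the handle top is at 166 mm. The ribs are in the slots, the gripper is clear and nothing else has moved. Handing in.

```bash
python3 -c "
from station import ctrl
print(ctrl.hand_in())"
```

```text
the job is handed in; nothing more can be done
None
```

The caddy is home and level in the bin, finished with a 14.5 N push and released, and the job is handed in; I turned it only about 23° instead of half a turn, because every camera view showed it already facing nearly the bin's way, so a half turn would have stacked its ribs on the rim.

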